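# Square a drilled plywood layer onto its base in the gluing corner

### The job

The drilled plywood layer of a desk tidy is still in its drilling frame, held down by the wooden turn button: swing the button clear, lift the layer out, and lay it gently, without dropping it, on the plain base layer lying loose in the gluing corner. Then square the two up for gluing: the drilled layer flat on top of the base layer, both with their long edges fully home against the long fence and their short edges fully home against the short fence. Leave the other things on the table where they are, and let go of everything at the end.

Things in the scene. Friction and masses are not known exactly. Their poses are not given: they have to be found in the camera images.
- layer_mid (a point): Centre (half-way up) of the drilled layer: a loose bare plywood board 60 mm (own x) x 150 mm (own y) x 12 mm, about 60 g, with ten 12 mm pen holes in two rows of five. At the start it lies flat in the drilling frame, axes along the frame's.
- base_mid (a point): Centre (half-way up) of the base layer: a loose plywood board without holes, also 60 mm (own x) x 150 mm (own y) x 12 mm, about 70 g. It starts flat in the gluing corner, up to 0.1 rad askew, its middle some 30 to 42 mm short of home from the long fence and 10 to 20 mm from the short one.
- bed (a point): Middle of the bed of the drilling frame, on which the drilled layer lies, 9 mm above the table. The frame is fixed: a plywood base 9 mm thick, 99 mm (x) by 207 mm (y, towards the button's end), with brown hardwood rails 12 mm high round the layer (1.5 mm clearance), their tops flush with the layer's, 21 mm above the table.
- gap (a point): Middle of the finger gap in the frame's long rail on the +x side, at bed height, 40.5 mm from the bed's middle; the rail on the -x side has the same. The rails are 18 mm wide; each gap is 64 mm long, open to the outside and down to the bed. There the layer can be gripped across its 60 mm width.
- pivot (a point): Pivot of the turn button, half-way up the button, 27 mm above the table, on the frame's wide end rail, 94 mm along the frame's y from the bed's middle; axes as the frame's. The button is a brown hardwood bar 16 mm wide and 10 mm thick (22 to 32 mm above the table) with round ends; a screw head 9 mm wide stands 2.6 mm above it.
- button (a joint): Angle of the turn button; it reaches 36 mm from its pivot. At 0 rad it points along the frame's -y, 20 mm over the layer's end; positive is anticlockwise from above. It turns either way to 1.75 rad, stays where it is left (about 0.025 N m of friction) and clears the layer beyond 1.25 rad either way. Starts within 0.4 rad of 0.
- corner (a point): Where the two fence faces of the gluing corner would meet (the corner itself is left open 6 mm), on its base board's top, 12 mm above the table. Long fence: face in the plane x = 0, fence on the +x side. Short fence: face in the plane y = 0, fence on the -y side. A layer fully home has its centre at x = -30, y = +75 mm.
- fence_end (a point): Free end of the long fence's face, on the base board, 90 mm along y from the corner point. They are brown hardwood, 32 mm high, 22 mm thick; the long one runs from y = -22 to 90 mm, the short one from x = -62 to -6 mm. The grey-faced board is fixed, 12 mm thick, and reaches to x = -112, y = +172 mm. A layer's last 60 mm stand out past the long fence.
- tub: Bystander: closed white glue tub with a red lid, 100 mm wide, 107 mm high. Origin under its centre.
- tube: Bystander: upright cardboard tube, 68 mm wide, 95 mm high. Origin under its centre.
- spool: Bystander: upright wooden thread spool, 28 mm wide, 38 mm high. Origin under its centre.
- brush: Bystander: flat glue brush lying down, 160 mm long, 9 mm high. Origin under its handle's end at the ferrule.
There are look-alikes about, which are no part of the job. What is shaped like the part that bears bed but blue is not meant. What is shaped like the part that bears corner but green is not meant.

How it is judged:
By the outcome, as a careful person would: the job done as asked, in the order asked, and still so for the second after the job is handed in, with the robot touching nothing.
It also fails if it takes over 72 s, if anything falls off the work surface, if the arm or the gripper's body presses on something with over 40 N, if the wrist force passes 120 N, or if a joint passes its speed limit or range.

### The arm

A 6-joint arm with a two-finger parallel gripper is mounted at the origin on the work surface. World frame = base frame: x ahead of the robot, y to its left, z up, the work surface at z = 0. Lengths are in mm, angles in rad, forces in N, time in s.
With the tool pointing down it reaches from about 225 to 725 mm from the base axis. Payload 3.1 kg.
Tool frame: the origin (TCP) lies at the very end of the fingers, on their centre line; the grasp point (between the pads) lies r.grip_depth behind it (r.grip_depth is the distance from the TCP to the grasp point, in mm); x points along the fingers, y is the direction in which the jaws open and shut, and the axes are right-handed (so a half turn about x gives the same grasp; the last joint's range is limited). The gripper opens to 85 mm and grips with 20 to 120 N. Pads are 22 mm wide; open, the fingers measure 114 mm over their backs; the gripper's body (76 mm by 85 mm) begins 54 mm behind the grasp point. The pads swing forward as they close: fully open they stand 13 mm farther back than shut.
Start: joints at [0.975, 0.048, 0.099, 1.622, 0, 1.443], TCP at [236.74, 468.584, 231.312] pointing down, gripper open.
Joint ranges: [-2.91, 2.91], [-0.99, 1.94], [-1.21, 1.42], [-2.12, 2.29], [-1.49, 1.47], [-3.14, 3.14]. Speed limits (rad/s): [2.79, 2.79, 3.14, 3.14, 3.14, 3.14].

### API

Orientations are given as a 3x3 rotation matrix whose columns are the frame's x, y, z axes.
In Python, from bench import state, viewer, r gives the robot as it stands.
- The arm moves only by the tool carry_out, never from a script. Its argument "deltas" is a list of rows, each an object with "jaw": the opening, from -1 (shut) to 1 (fully open); "slide": the shift along the tool's x, y, z in cm, a list of three; "spin": the turn about the tool's x in rad. A call has 1 to 12 rows; each row shifts and turns the commanded pose from where the row before left it, along the tool's axes as they then stand; what a row does not reach is not made up. A row lasts 1/10 s, in which the tool goes at most 50 mm and 8.59 degrees, less where a joint would pass 70% of its speed; a pose out of reach is approached as far as the arm can. A call is refused whole if a number of a shift passes 5 or a number of a turn 0.15, either way. A call with a gripper value outside its range is refused whole. The fingers move at their own pace and stop on an object; "squeeze" is the grip in N (left out, the last holds). Time passes only in rows, so rows that do not move let the fingers close. It gives the time, the measured TCP pose, the force and the opening at its end, in the units of the state.
- state(): the state, without advancing time (a new reading comes with each control period).
- viewer.get_image(name): name is "side" or "top"; returns the picture (420x560x3 uint8, red, green, blue); there is no depth.
- viewer.camera_params(name): a dict with "fx", "fy", "cx", "cy" (pixels), "D" ([k1, k2, p1, p2, k3] as OpenCV has them; the pictures are not rectified), "R" (3x3) and "t" (3): a world point X has camera coordinates R X + t. Camera axes: x right, y down, z forward; pixel columns grow to the right and rows downward; lengths in mm; the calibration is good to about 2 mm. A picture is of the moment at which its call begins. camera_params takes no time and is no camera call.
- r.hand_in(): hands the job in, once; it reports no verdict.
Trained networks look in the newest picture that a camera, given by its name, has taken for a name from the list of things; names that differ only in an ending like _2 or _b are one class to them, and where a whole thing is asked for, a point or a joint stands for the part that bears it (a point fixed in the world has none). Each returns a list of dicts, best first, with "score" (0 to 1); they miss things now and then, are a little off and sometimes report something else, mostly with a low value. They report only what shows in the picture. A call takes as long as a camera call. They do not tell look-alikes from the thing itself.
- viewer.regions_of(name, camera): "region" (420x560 bool, what is visible of it) and "position" ([column, row] in pixels, amid what is visible of it).
The state is a dict: "time_s": time; "qpos": joint angles; "joint_vel": joint speeds; "effort": joint torques, N m; "ee_pos": TCP position; "orientation": TCP orientation; "ft_force": force on the tool from outside, world axes, zero at the start; "wrist_torque": the same for the moment, N m; "opening": finger opening in mm.
Only numpy, scipy, OpenCV 4.12 (cv2) and the standard library are available. Lean on these libraries where they do the work, as an engineer would, in place of code of your own. Each camera call takes 0.05 s, during which the arm holds its last target. There are 200 camera calls.

## Working session

There is one attempt and no reset: what is moved stays moved. The work goes in short steps, Python scripts to look and compute and a tool call to move; the robot and the scene stay as the last step left them, time stands still between calls to the robot, and variables do not carry over. Pictures are saved under pics/ and viewed, about 8 in all and at most 12, crops included, and the job is handed in when it is done.

Besides the shell and the picture viewer there is one more tool, called after "Request:" as name(argument=value, ...) on one line, values as JSON. carry_out: Moves the arm, as the interface text tells. Its arguments: {"type":"object","properties":{"deltas":{"type":"array"},"squeeze":{"type":"number"}},"required":["deltas"]}

```bash
mkdir -p pics; ls
python3 - <<'E'
from bench import state, viewer, r
import cv2,numpy as np
for n in("top","side"):
    cv2.imwrite(f"pics/{n}0.png",viewer.get_image(n)[:,:,::-1])
    p=viewer.camera_params(n);R=np.array(p["R"]);print(n,p,-R.T@np.array(p["t"]))
s=state();print(s, r.grip_depth)
for n in["layer_mid","base_mid","bed","button","corner","tub","tube","spool","brush"]:
    for x in viewer.regions_of(n,"top"):print(n,round(x["score"],2),np.round(x["position"]),x["region"].sum())
E
```

```text
pics
top {'fx': 493.78167181515647, 'fy': 493.78167181515647, 'cx': 276.07973939612157, 'cy': 201.54508206259052, 'D': array([-0.1502228,  0.       ,  0.       ,  0.       ,  0.       ]), 'R': array([[ 0.02809705, -0.99946468,  0.01676006],
       [-0.98964178, -0.03017447, -0.14035185],
       [ 0.14078245, -0.01264298, -0.98995983]]), 't': array([ -26.03201069,  534.44081871, 1468.02414784])} [ 322.96435526    8.66859369 1528.73098799]
side {'fx': 499.659559470992, 'fy': 499.659559470992, 'cx': 285.86537125168246, 'cy': 208.75007165189285, 'D': array([-0.11218897,  0.        ,  0.        ,  0.        ,  0.        ]), 'R': array([[ 0.97893519, -0.20356564,  0.01571398],
       [-0.13361348, -0.69692874, -0.7045834 ],
       [ 0.1543805 ,  0.68764188, -0.70944718]]), 't': array([-499.58243233,  104.30621411, 1181.32456454])} [ 320.62206305 -841.33206467  919.43024173]
{'time_s': 0.1, 'qpos': array([9.75212154e-01, 4.86474367e-02, 9.77462551e-02, 1.62199897e+00,
       2.33427190e-05, 1.44300516e+00]), 'joint_vel': array([ 1.17715395e-03,  3.22836276e-05,  4.73129515e-03,  7.87293045e
[... 204 characters left out ...]
3, 468.1355992 , 230.24529121]), 'orientation': array([[-1.19955282e-03,  4.50916268e-01,  8.92565449e-01],
       [-1.72849425e-03,  8.92563823e-01, -4.50917769e-01],
       [-9.99997787e-01, -2.08369392e-03, -2.91271278e-04]]), 'ft_force': array([-0.08657251, -0.43116401,  0.34945215]), 'wrist_torque': array([-0.03877733,  0.00846957,  0.01506912]), 'opening': 85.06982800742445} 18.700000000000003
base_mid 0.68 [202. 201.] 989
bed 0.76 [334. 212.] 1312
bed 0.61 [353. 286.] 2225
button 0.61 [336. 298.] 69
corner 0.92 [219. 187.] 1776
corner 0.65 [190. 271.] 2744
tub 0.91 [123. 207.] 1012
tube 0.98 [411. 187.] 485
tube 0.42 [206. 200.] 924
spool 0.68 [252. 127.] 92
brush 0.74 [315. 139.] 256
```

View pics/top0.png

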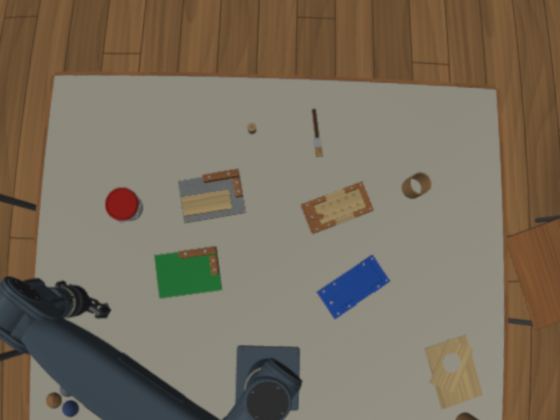

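View pics/side0.png

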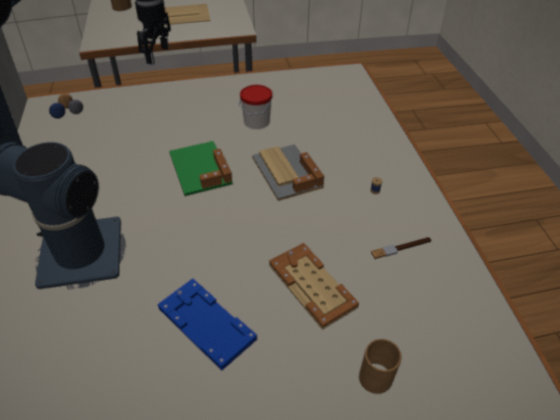

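Top picture: the grey corner is at (212,195), with its green look-alike at (188,272). The brown frame is at (337,207), with its blue look-alike at (353,286). By the description I choose the brown frame and the grey corner. Next I check both in one close crop.

Run:
```python
import cv2,numpy as np
t=cv2.imread("pics/top0.png");s=cv2.imread("pics/side0.png")
def c(im,u,v,w=88,h=66):
    return cv2.resize(im[v-h//2:v+h//2,u-w//2:u+w//2],(400,300),interpolation=cv2.INTER_CUBIC)
print("crop origins: top frame (293,174), corner (168,162); side frame",(313-52,285-39),"corner",(288-44,170-33))
cv2.imwrite("pics/c1.png",np.vstack([np.hstack([c(t,337,207),c(t,212,195)]),np.hstack([c(s,313,285,104,78),c(s,288,170)])]))
```

```text
crop origins: top frame (293,174), corner (168,162); side frame (261, 246) corner (244, 137)
```

View pics/c1.png

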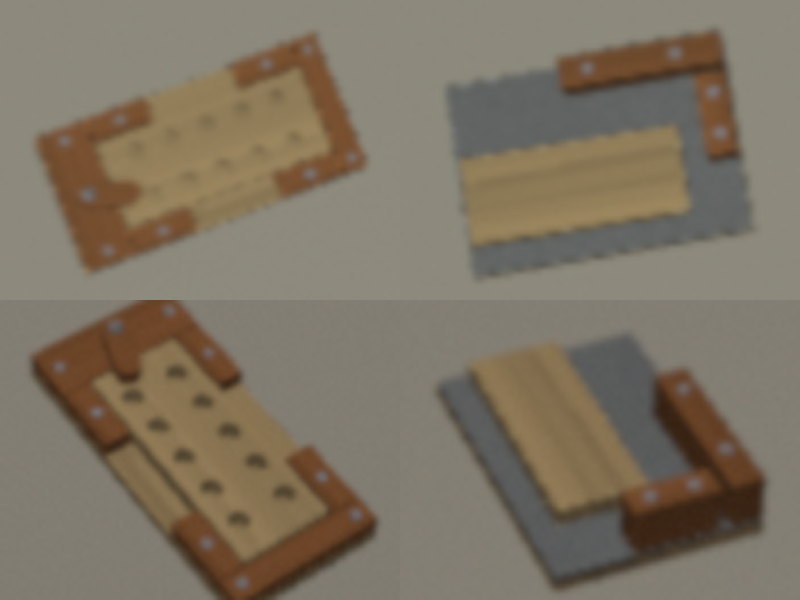

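The choice holds: the brown frame with the holed board and button, and the grey-faced board with the plain layer. I'll fit the poses from the corner picks in these crops, using both cameras.

```bash
cat > h.py <<'E'
from bench import state, viewer, r
import numpy as np, cv2
from scipy.optimize import least_squares
def proj(n,X):
    p=viewer.camera_params(n);K=np.array([[p["fx"],0,p["cx"]],[0,p["fy"],p["cy"]],[0,0,1]])
    return cv2.projectPoints(np.asarray(X,float).reshape(-1,1,3),cv2.Rodrigues(np.array(p["R"]))[0],np.array(p["t"]),K,np.array(p["D"]))[0][:,0]
def W(q,P):
    P=np.asarray(P,float);c,s=np.cos(q[2]),np.sin(q[2])
    return np.c_[q[0]+c*P[:,0]-s*P[:,1],q[1]+s*P[:,0]+c*P[:,1],P[:,2]]
def fit(obs,x0):
    # obs: {cam:[(u,v,x,y,z)...]}
    def f(q):return np.concatenate([(proj(n,W(q,np.array(o)[:,2:]))-np.array(o)[:,:2]).ravel() for n,o in obs.items() if o])
    s=least_squares(f,x0,loss="soft_l1",x_scale=[10,10,.1]);return s.x,f(s.x).reshape(-1,2)
def cv(o,s,ou,ov):return [((u+.5)/s-.5+ou,(v+.5)/s-.5+ov,*p) for u,v,*p in o]
E
python3 - <<'E'
from h import *
a=400/88;b=400/104
ft=cv([(38,137,49.5,112.5,21),(317,33,49.5,-94.5,21),(365,163,-49.5,-94.5,21),(90,270,-49.5,112.5,21),(302,68,30,-75,21),(332,150,-30,-75,21),(127,228,-30,75,21),(88,195,0,94,34)],a,293,174)
fs=cv([(33,57,-49.5,112.5,21),(375,220,49.5,-94.5,21),(240,297,-49.5,-94.5,21),(178,40,30,75,21),(328,207,30,-75,21),(243,260,-30,-75,21),(115,26,0,94,34)],b,261,246)
ct=cv([(320,30,22,-22,44),(158,58,22,90,44),(75,278,-112,172,12),(352,230,-112,-22,12),(338,155,-62,-22,44),(308,157,-62,0,44)],a,168,162)
cs=cv([(290,70,22,90,44),(365,178,22,-22,44),(37,85,-112,172,12),(232,35,22,172,12),(155,278,-112,-22,12)],a,244,137)
bt=cv([(60,158,30,75,24),(280,125,30,-75,24),(290,210,-30,-75,24),(75,244,-30,75,24)],a,168,162)
bs=cv([(70,70,-30,75,24),(155,43,30,75,24),(245,180,30,-75,24),(160,210,-30,-75,24)],a,244,137)
for n,t,s in(("frame",ft,fs),("corner",ct,cs),("base",bt,bs)):
    for k,o in(("both",dict(top=t,side=s)),("top",dict(top=t)),("side",dict(side=s))):
        q,e=fit(o,[450,0,.2]);print(n,k,np.round(q,3),"rms",e.std().round(2))
        if k=="both":print(np.round(e,1).tolist())
E
```

```text
frame both [ 5.30874e+02 -2.09328e+02  3.89000e-01] rms 0.65
[[-0.4, -0.4], [-0.2, -0.5], [1.1, 0.3], [-0.2, 0.3], [-0.2, -0.3], [0.3, -0.5], [0.7, -0.7], [0.4, -0.8], [-1.1, -1.0], [0.6, -0.6], [-1.0, 1.5], [-1.3, -0.7], [0.1, 0.7], [0.0, 0.0], [-0.1, -0.4]]
frame top [ 5.29808e+02 -2.08795e+02  3.88000e-01] rms 0.45
frame side [ 5.31618e+02 -2.09734e+02  3.89000e-01] rms 0.76
corner both [6.08664e+02 1.25272e+02 1.93000e-01] rms 0.53
[[0.5, -0.2], [0.1, -0.5], [-0.3, -0.7], [0.7, -0.1], [0.7, -1.0], [0.2, -0.3], [-1.2, -0.6], [-0.2, 0.3], [-0.3, -1.0], [-0.4, -0.6], [-0.9, 0.0]]
corner top [6.07296e+02 1.26395e+02 1.97000e-01] rms 0.32
corner side [6.10327e+02 1.23636e+02 1.97000e-01] rms 0.43
base both [5.29287e+02 2.03987e+02 1.91000e-01] rms 0.72
[[0.3, -0.1], [-0.2, -0.5], [0.5, -0.2], [-0.4, 0.0], [-0.8, -1.7], [-0.1, -0.5], [1.0, 1.4], [-1.0, 0.3]]
base top [5.28626e+02 2.04103e+02 1.85000e-01] rms 0.27
base side [5.30274e+02 2.03874e+02 2.01000e-01] rms 0.95
```

```bash
cat >> h.py <<'E'
F=np.array([530.5,-209.2,.388]);C=np.array([608.3,125.3,.195]);B=np.array([529,204,.188])
def to(x,y,z=None,psi=None,tilt=False):
    "print spin needed and slide (cm, tool axes, after an exactly vertical spin) from measured pose"
    s=state();R=s["orientation"];p=s["ee_pos"]
    now=np.arctan2(R[1,1],R[0,1]);psi=now if psi is None else psi
    sp=(now-psi+np.pi/2)%np.pi-np.pi/2
    d=np.array([x-p[0],y-p[1],(p[2] if z is None else z)-p[2]]);a=now-sp
    sl=np.array([-d[2],d[0]*np.cos(a)+d[1]*np.sin(a),d[0]*np.sin(a)-d[1]*np.cos(a)])/10
    print("tcp",p.round(1),"psi",now.round(3),"spin",sp.round(3),"slide cm after spin",sl.round(2),"F",s["ft_force"].round(1),"open",s["opening"].round(1),"t",s["time_s"])
    return sl
E
python3 - <<'E'
from h import *
a=400/88
uv=proj("top",W(F,[[0,94,32]]))
th=np.linspace(-.6,.6,61)
for n,p in(("top",((140+.5)/a-.5+293,(190.5)/a-.5+174)),("side",(261+127/3.846,246+75/3.846))):
    d=[np.hypot(*(proj(n,W(F,[[36*np.sin(t),94-36*np.cos(t),32]]))[0]-p)) for t in th];print(n,"button",th[np.argmin(d)],min(d))
def pt(t,rad,d):return W(F,[[rad*np.sin(t)+d*np.cos(t),94-rad*np.cos(t)+d*np.sin(t),24]])[0]
for t,d in((-.25,30),(-.25,15),(-.6,15),(-.95,15),(-1.3,14),(-1.6,13)):
    print(t,pt(t,26,d).round(1)); 
q=pt(-.25,26,30);to(q[0],q[1],120,F[2])
E
```

```text
top button -0.31999999999999995 0.5546221257776307
side button -0.38 1.0300139032885054
-0.25 [ 528.2 -143.8   24. ]
-0.25 [ 513.4 -145.9   24. ]
-0.6 [ 504.1 -150.8   24. ]
-0.95 [ 493.8 -152.2   24. ]
-1.3 [ 482.9 -149.2   24. ]
-1.6 [ 475.2 -143.5   24. ]Traceback (most recent call last):
  File "<stdin>", line 10, in <module>
  File "h.py", line 23, in to
    print("tcp",p.round(1),"psi",now.round(3),"spin",sp.round(3),"slide cm after spin",sl.round(2),"F",s["ft_force"].round(1),"open",s["opening"].round(1),"t",s["time_s"])
                                                                                                                                     ^^^^^^^^^^^^^^^^^^
AttributeError: 'float' object has no attribute 'round'
```

Request:
carry_out(deltas=[{"jaw": -1, "slide": [0, 0, 0], "spin": 0.143}, {"jaw": -1, "slide": [0, 0, 0], "spin": 0.143}, {"jaw": -1, "slide": [0, 0, 0], "spin": 0.143}, {"jaw": -1, "slide": [0, 0, 0], "spin": 0.143}, {"jaw": -1, "slide": [0.5, 0.3, 4.5], "spin": 0.143}, {"jaw": -1, "slide": [0.5, 0.3, 4.5], "spin": 0}, {"jaw": -1, "slide": [0.5, 0.3, 4.5], "spin": 0}, {"jaw": -1, "slide": [0.5, 0.3, 4.5], "spin": 0}, {"jaw": -1, "slide": [0.5, 0.3, 4.5], "spin": 0}, {"jaw": -1, "slide": [0.5, 0.3, 4.5], "spin": 0}, {"jaw": -1, "slide": [0.5, 0.3, 4.5], "spin": 0}, {"jaw": -1, "slide": [0.5, 0.3, 4.5], "spin": 0}], squeeze=20)

```text
time_s: 1.75
ee_pos: [401.3, 146.0, 191.5]
orientation: [[0.001, 0.926, 0.378], [0.0, 0.378, -0.926], [-1.0, 0.001, 0.0]]
ft_force: [1.4, 1.0, -0.4]
opening: 0.2
```

```bash
sed -i 's/s\["opening"\].round(1)/round(s["opening"],1)/' h.py
python3 - <<'E'
from h import *
to(528,-144,120,F[2])
E
```

```text
tcp [401.3 146.  191.5] psi 0.388 spin 0.0 slide cm after spin [ 7.15  0.75 31.64] F [ 1.4  1.  -0.4] open 0.2 t 1.75
```

Request:
carry_out(deltas=[{"jaw": -1, "slide": [1, 0.1, 4.5], "spin": 0}, {"jaw": -1, "slide": [1, 0.1, 4.5], "spin": 0}, {"jaw": -1, "slide": [1, 0.1, 4.5], "spin": 0}, {"jaw": -1, "slide": [1, 0.1, 4.5], "spin": 0}, {"jaw": -1, "slide": [1, 0.1, 4.5], "spin": 0}, {"jaw": -1, "slide": [1, 0.1, 4.5], "spin": 0}, {"jaw": -1, "slide": [1, 0.1, 3.5], "spin": 0}, {"jaw": -1, "slide": [0, 0, 0], "spin": 0}, {"jaw": -1, "slide": [0, 0, 0], "spin": 0}, {"jaw": -1, "slide": [0, 0, 0], "spin": 0}])

```text
time_s: 2.75
ee_pos: [522.4, -131.2, 121.7]
orientation: [[-0.0, 0.925, 0.379], [0.001, 0.379, -0.925], [-1.0, 0.0, -0.0]]
ft_force: [-0.3, 0.3, -0.2]
opening: 0.2
```

Run:
```python
from h import *
to(528,-144,24,F[2])
```

```text
tcp [ 522.4 -131.2  121.7] psi 0.389 spin 0.001 slide cm after spin [9.77 0.03 1.4 ] F [-0.3  0.3 -0.2] open 0.2 t 2.75
```

Request:
carry_out(deltas=[{"jaw": -1, "slide": [4, 0, 0.7], "spin": 0}, {"jaw": -1, "slide": [4, 0, 0.7], "spin": 0}, {"jaw": -1, "slide": [1.7, 0, 0], "spin": 0}, {"jaw": -1, "slide": [0, 0, 0], "spin": 0}, {"jaw": -1, "slide": [0, 0, 0], "spin": 0}, {"jaw": -1, "slide": [0, -0.7, -0.1], "spin": 0}, {"jaw": -1, "slide": [0, -0.7, -0.1], "spin": 0}, {"jaw": -1, "slide": [0, 0, 0], "spin": 0}])

```text
time_s: 3.55
ee_pos: [513.4, -148.4, 25.1]
orientation: [[0.0, 0.926, 0.378], [-0.0, 0.378, -0.926], [-1.0, -0.0, 0.0]]
ft_force: [-0.5, 0.6, 1.9]
opening: 0.1
```

Request:
carry_out(deltas=[{"jaw": -1, "slide": [0, -0.6, 0.05], "spin": 0}, {"jaw": -1, "slide": [0, -0.56, 0.05], "spin": 0}, {"jaw": -1, "slide": [0, -0.46, -0.12], "spin": 0}, {"jaw": -1, "slide": [0, -0.46, -0.12], "spin": 0}, {"jaw": -1, "slide": [0, -0.4, -0.24], "spin": 0}, {"jaw": -1, "slide": [0, -0.4, -0.24], "spin": 0}, {"jaw": -1, "slide": [0, -0.3, -0.3], "spin": 0}, {"jaw": -1, "slide": [0, -0.25, -0.3], "spin": 0}, {"jaw": -1, "slide": [0, 0, 0], "spin": 0}, {"jaw": -1, "slide": [0, 0, 0], "spin": 0}])

```text
time_s: 4.55
ee_pos: [477.4, -149.8, 24.1]
orientation: [[-0.001, 0.926, 0.379], [0.0, 0.379, -0.926], [-1.0, -0.001, -0.001]]
ft_force: [-0.1, -0.7, -0.4]
opening: 0.2
```

Run:
```python
from h import *
g=W(F,[[0,0,9]])[0];print(g)
to(*g[:2],8,F[2])
```

```text
[ 530.5 -209.2    9. ]
tcp [ 477.4 -149.8   24.1] psi 0.388 spin 0.0 slide cm after spin [1.61 2.67 7.51] F [-0.1 -0.7 -0.4] open 0.2 t 4.55
```

Request:
carry_out(deltas=[{"jaw": -1, "slide": [0, 0, 1], "spin": 0}, {"jaw": -1, "slide": [-4, 0, 0.5], "spin": 0}, {"jaw": 1, "slide": [-4, 0.7, 2], "spin": 0}, {"jaw": 1, "slide": [-3, 1, 2], "spin": 0}, {"jaw": 1, "slide": [0, 1, 2], "spin": 0}, {"jaw": 1, "slide": [0, 0, 0], "spin": 0}, {"jaw": 1, "slide": [0, 0, 0], "spin": 0}])

```text
time_s: 5.25
ee_pos: [531.1, -209.8, 133.7]
orientation: [[-0.001, 0.926, 0.378], [0.001, 0.378, -0.926], [-1.0, -0.001, -0.001]]
ft_force: [-0.9, -0.0, -0.4]
opening: 72.1
```

Run:
```python
from h import *
def c(n,u,v,w=120,h=90):
    im=viewer.get_image(n)[:,:,::-1]
    return cv2.resize(im[v-h//2:v+h//2,u-w//2:u+w//2],(400,300),interpolation=cv2.INTER_CUBIC)
cv2.imwrite("pics/b1.png",np.hstack([c("top",337,207),c("side",300,280)]))
to(*F[:2],8,F[2])
```

```text
tcp [ 530.2 -208.9  133.2] psi 0.388 spin -0.0 slide cm after spin [1.252e+01 1.000e-02 4.000e-02] F [0.5 0.2 0.4] open 85.3 t 5.35
```

View pics/b1.png

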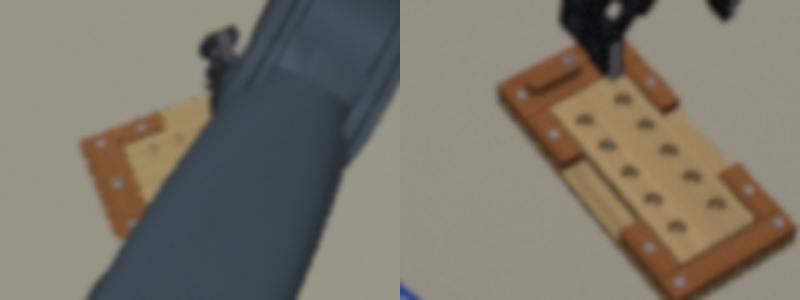

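The side crop shows the button swung clear along the end rail, at crop (550,82). The layer is still in place. I descend and grip it.

Request:
carry_out(deltas=[{"jaw": 1, "slide": [4, 0, 0], "spin": 0}, {"jaw": 1, "slide": [4, 0, 0], "spin": 0}, {"jaw": 1, "slide": [3, 0, 0], "spin": 0}, {"jaw": 1, "slide": [1, 0, 0], "spin": 0}, {"jaw": 1, "slide": [0.4, 0, 0], "spin": 0}, {"jaw": 1, "slide": [0, 0, 0], "spin": 0}, {"jaw": 1, "slide": [0, 0, 0], "spin": 0}])

```text
time_s: 6.05
ee_pos: [532.7, -210.1, 12.6]
orientation: [[0.003, 0.926, 0.379], [-0.002, 0.379, -0.926], [-1.0, 0.002, 0.003]]
ft_force: [0.9, -0.2, 0.0]
opening: 85.4
```

Request:
carry_out(deltas=[{"jaw": -0.2, "slide": [0, 0, 0], "spin": 0}, {"jaw": -0.2, "slide": [0, 0, 0], "spin": 0}, {"jaw": -0.2, "slide": [0, 0, 0], "spin": 0}, {"jaw": -0.2, "slide": [0, 0, 0], "spin": 0}, {"jaw": -0.2, "slide": [0, 0, 0], "spin": 0}, {"jaw": -0.2, "slide": [0, 0, 0], "spin": 0}, {"jaw": -0.2, "slide": [0, 0, 0], "spin": 0}], squeeze=30)

```text
time_s: 6.75
ee_pos: [531.1, -210.6, 12.4]
orientation: [[-0.0, 0.926, 0.378], [-0.003, 0.378, -0.926], [-1.0, -0.001, 0.003]]
ft_force: [-3.1, -0.6, 5.8]
opening: 58.7
```

Run:
```python
from h import *
to(*F[:2],8,F[2])
def c(n,u,v,w=80,h=60):
    im=viewer.get_image(n)[:,:,::-1]
    return cv2.resize(im[v-h//2:v+h//2,u-w//2:u+w//2],(640,480),interpolation=cv2.INTER_CUBIC)
cv2.imwrite("pics/g1.png",c("side",313,275))
to(*F[:2],8,F[2])
```

```text
tcp [ 531.1 -210.6   12.4] psi 0.388 spin -0.0 slide cm after spin [ 0.44  0.   -0.15] F [-3.1 -0.6  5.8] open 58.7 t 6.75
tcp [ 531.1 -210.6   12.4] psi 0.388 spin -0.0 slide cm after spin [ 0.44  0.   -0.15] F [-3.1 -1.1  5.4] open 58.6 t 6.8
```

View pics/g1.png

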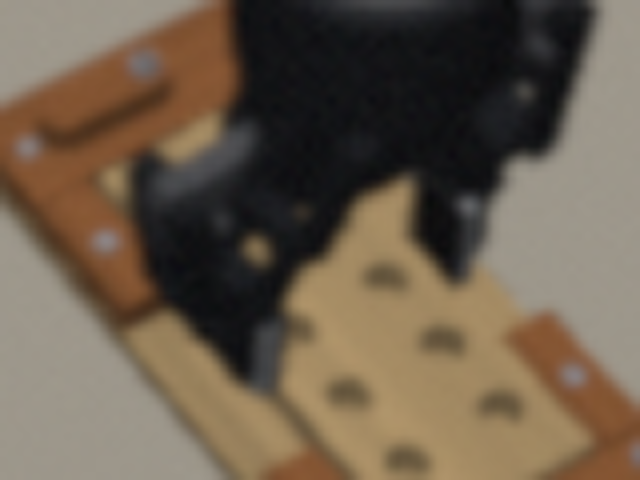

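Fingers are in both gaps, with the pads at the layer's edges (left pad near (265,350)) and an opening of 58.6 mm. I lift a little and check.

Request:
carry_out(deltas=[{"jaw": -0.2, "slide": [-0.5, 0, 0], "spin": 0}, {"jaw": -0.2, "slide": [-0.5, 0, 0], "spin": 0}, {"jaw": -0.2, "slide": [-1, 0, 0], "spin": 0}, {"jaw": -0.2, "slide": [-2, 0, 0], "spin": 0}, {"jaw": -0.2, "slide": [-4, 0, 0], "spin": 0}, {"jaw": -0.2, "slide": [0, 0, 0], "spin": 0}, {"jaw": -0.2, "slide": [0, 0, 0], "spin": 0}])

```text
time_s: 7.5
ee_pos: [533.1, -209.8, 93.0]
orientation: [[0.005, 0.926, 0.379], [-0.002, 0.379, -0.926], [-1.0, 0.004, 0.003]]
ft_force: [-0.4, 0.9, -1.1]
opening: 58.5
```

Run:
```python
from h import *
def c(n,u,v,w=120,h=90):
    im=viewer.get_image(n)[:,:,::-1]
    return cv2.resize(im[v-h//2:v+h//2,u-w//2:u+w//2],(640,480),interpolation=cv2.INTER_CUBIC)
cv2.imwrite("pics/l1.png",c("side",313,255))
to(*B[:2],100,B[2])
```

```text
tcp [ 531.9 -209.3   91.2] psi 0.388 spin 0.2 slide cm after spin [ -0.88   7.44 -40.65] F [ 0.1  0.9 -0.5] open 58.7 t 7.55
```

View pics/l1.png

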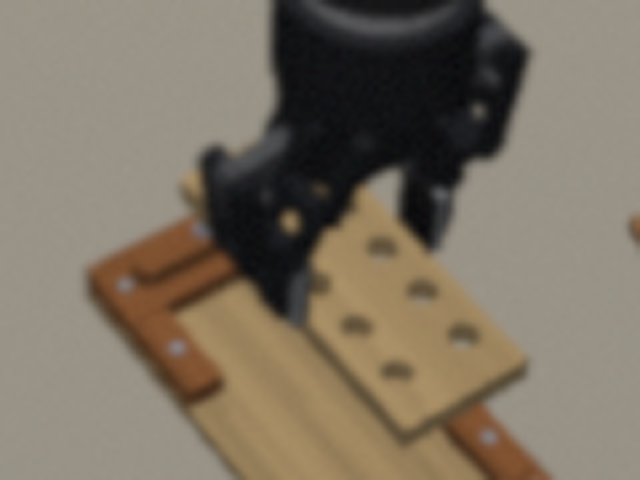

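The layer is held level, and the bed under it is empty. I carry it over the base layer.

Request:
carry_out(deltas=[{"jaw": -0.2, "slide": [-0.5, 0, 0], "spin": 0.05}, {"jaw": -0.2, "slide": [-0.5, 0, 0], "spin": 0.05}, {"jaw": -0.2, "slide": [0, 0, 0], "spin": 0.05}, {"jaw": -0.2, "slide": [0, 0.5, -2], "spin": 0.05}, {"jaw": -0.2, "slide": [0, 0.9, -4], "spin": 0}, {"jaw": -0.2, "slide": [0, 0.9, -5], "spin": 0}, {"jaw": -0.2, "slide": [0, 0.9, -5], "spin": 0}, {"jaw": -0.2, "slide": [0, 0.9, -5], "spin": 0}, {"jaw": -0.2, "slide": [0, 0.9, -5], "spin": 0}, {"jaw": -0.2, "slide": [0, 0.9, -5], "spin": 0}, {"jaw": -0.2, "slide": [0, 0.9, -4], "spin": 0}, {"jaw": -0.2, "slide": [0, 0.5, -3], "spin": 0}])

```text
time_s: 8.75
ee_pos: [529.3, 176.5, 98.6]
orientation: [[-0.003, 0.982, 0.189], [0.0, 0.189, -0.982], [-1.0, -0.003, -0.001]]
ft_force: [0.5, 0.4, -1.3]
opening: 58.4
```

Request:
carry_out(deltas=[{"jaw": -0.2, "slide": [0, 0, -1.5], "spin": 0}, {"jaw": -0.2, "slide": [0, 0, -1], "spin": 0}, {"jaw": -0.2, "slide": [0, 0, 0], "spin": 0}, {"jaw": -0.2, "slide": [0, 0, 0], "spin": 0}, {"jaw": -0.2, "slide": [0, 0, 0], "spin": 0}])

```text
time_s: 9.25
ee_pos: [526.4, 196.8, 100.2]
orientation: [[-0.0, 0.983, 0.185], [-0.001, 0.185, -0.983], [-1.0, -0.0, 0.0]]
ft_force: [0.5, -0.2, -0.5]
opening: 58.7
```

Run:
```python
from h import *
to(*B[:2],27.5,B[2])
```

```text
tcp [526.4 196.8 100.2] psi 0.186 spin -0.002 slide cm after spin [ 7.27  0.39 -0.66] F [ 0.5 -0.2 -0.5] open 58.7 t 9.25
```

Request:
carry_out(deltas=[{"jaw": -0.2, "slide": [2, 0.2, -0.3], "spin": 0}, {"jaw": -0.2, "slide": [2, 0.2, -0.3], "spin": 0}, {"jaw": -0.2, "slide": [1.5, 0, 0], "spin": 0}, {"jaw": -0.2, "slide": [1, 0, 0], "spin": 0}, {"jaw": -0.2, "slide": [0.2, 0, 0], "spin": 0}, {"jaw": -0.2, "slide": [0, 0, 0], "spin": 0}, {"jaw": -0.2, "slide": [0, 0, 0], "spin": 0}, {"jaw": -0.2, "slide": [0, 0, 0], "spin": 0}])

```text
time_s: 10.05
ee_pos: [529.9, 205.0, 34.5]
orientation: [[0.002, 0.982, 0.187], [0.001, 0.187, -0.982], [-1.0, 0.002, -0.0]]
ft_force: [-0.5, 0.3, -0.2]
opening: 58.4
```

Request:
carry_out(deltas=[{"jaw": -0.2, "slide": [0.1, 0, 0], "spin": 0}, {"jaw": -0.2, "slide": [0.1, 0, 0], "spin": 0}, {"jaw": -0.2, "slide": [0.1, 0, 0], "spin": 0}, {"jaw": -0.2, "slide": [0.05, 0, 0], "spin": 0}, {"jaw": -0.2, "slide": [0, 0, 0], "spin": 0}, {"jaw": -0.2, "slide": [0, 0, 0], "spin": 0}])

```text
time_s: 10.65
ee_pos: [529.0, 204.8, 29.7]
orientation: [[-0.0, 0.982, 0.187], [-0.0, 0.187, -0.982], [-1.0, -0.0, 0.0]]
ft_force: [-0.1, 0.5, 0.2]
opening: 58.6
```

Request:
carry_out(deltas=[{"jaw": -0.2, "slide": [0.1, 0, 0], "spin": 0}, {"jaw": -0.2, "slide": [0.1, 0, 0], "spin": 0}, {"jaw": -0.2, "slide": [0, 0, 0], "spin": 0}, {"jaw": -0.2, "slide": [0, 0, 0], "spin": 0}])

```text
time_s: 11.05
ee_pos: [529.0, 204.8, 27.7]
orientation: [[-0.0, 0.982, 0.187], [-0.0, 0.187, -0.982], [-1.0, -0.0, 0.0]]
ft_force: [-0.2, -0.1, -0.3]
opening: 58.6
```

Request:
carry_out(deltas=[{"jaw": -0.2, "slide": [0.1, 0, 0], "spin": 0}, {"jaw": -0.2, "slide": [0, 0, 0], "spin": 0}, {"jaw": -0.2, "slide": [0, 0, 0], "spin": 0}])

```text
time_s: 11.35
ee_pos: [529.1, 204.9, 27.5]
orientation: [[0.0, 0.982, 0.187], [0.0, 0.187, -0.982], [-1.0, 0.0, 0.0]]
ft_force: [-1.8, -0.8, 4.1]
opening: 58.6
```

Contact is felt where predicted (TCP z 27.5, +4 N). I open part way so the finger stays clear of the fence.

Request:
carry_out(deltas=[{"jaw": 0.55, "slide": [0, 0, 0], "spin": 0}, {"jaw": 0.55, "slide": [0, 0, 0], "spin": 0}, {"jaw": 0.55, "slide": [0, 0, 0], "spin": 0}, {"jaw": 0.55, "slide": [0, 0, 0], "spin": 0}, {"jaw": 0.55, "slide": [-0.5, 0, 0], "spin": 0}, {"jaw": 0.55, "slide": [-2, 0, 0], "spin": 0}, {"jaw": 0.55, "slide": [-4, 0, 0], "spin": 0}, {"jaw": 0.55, "slide": [-4, 0, 0], "spin": 0}, {"jaw": 0.8, "slide": [0, 0, -4], "spin": 0}, {"jaw": 0.8, "slide": [0, 0, -4], "spin": 0}, {"jaw": 0.8, "slide": [0, 0, 0], "spin": 0}, {"jaw": 0.8, "slide": [0, 0, 0], "spin": 0}])

```text
time_s: 12.55
ee_pos: [513.8, 284.1, 132.0]
orientation: [[0.0, 0.982, 0.189], [-0.0, 0.189, -0.982], [-1.0, 0.0, 0.001]]
ft_force: [0.1, -0.2, -0.3]
opening: 77.0
```

Run:
```python
from h import *
def c(n,u,v,w=88,h=66):
    im=viewer.get_image(n)[:,:,::-1]
    return cv2.resize(im[v-h//2:v+h//2,u-w//2:u+w//2],(400,300),interpolation=cv2.INTER_CUBIC)
cv2.imwrite("pics/p1.png",np.hstack([c("top",212,195),c("side",288,170)]))
to(*B[:2],100,C[2])
```

```text
tcp [514.1 282.8 131.7] psi 0.188 spin -0.007 slide cm after spin [ 3.17 -0.06  8.02] F [-0.4  0.9 -0.1] open 76.9 t 12.65
```

View pics/p1.png

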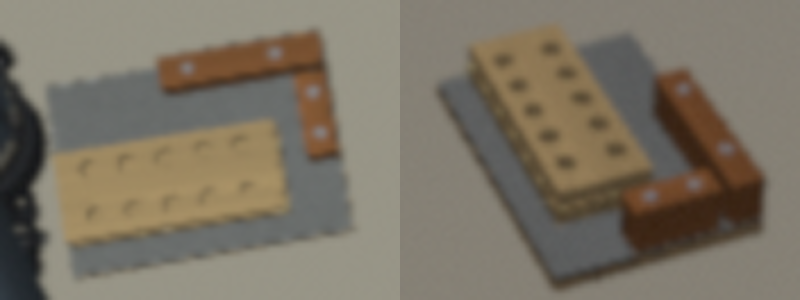

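Both crops show the drilled layer flat on the base layer, nearly edge to edge. I now grip both across the width near the free end, past the end of the long fence.

Request:
carry_out(deltas=[{"jaw": 1, "slide": [0, 0, 3.5], "spin": 0}, {"jaw": 1, "slide": [4, 0, 0], "spin": 0}, {"jaw": 1, "slide": [4, 0, 0], "spin": 0}, {"jaw": 1, "slide": [2, 0, 0], "spin": 0}, {"jaw": 1, "slide": [1, 0, 0], "spin": 0}, {"jaw": 1, "slide": [0.4, 0, 0], "spin": 0}, {"jaw": 1, "slide": [0, 0, 0], "spin": 0}, {"jaw": 1, "slide": [0, 0, 0], "spin": 0}, {"jaw": 1, "slide": [0, 0, 0], "spin": 0}])

```text
time_s: 13.55
ee_pos: [522.1, 249.5, 19.7]
orientation: [[0.003, 0.982, 0.187], [0.001, 0.187, -0.982], [-1.0, 0.003, -0.0]]
ft_force: [-0.1, 0.3, 0.6]
opening: 85.2
```

Request:
carry_out(deltas=[{"jaw": -0.2, "slide": [0, 0, 0], "spin": 0}, {"jaw": -0.2, "slide": [0, 0, 0], "spin": 0}, {"jaw": -0.2, "slide": [0, 0, 0], "spin": 0}, {"jaw": -0.2, "slide": [0, 0, 0], "spin": 0}, {"jaw": -0.2, "slide": [0, 0, 0], "spin": 0}, {"jaw": -0.2, "slide": [0, 0, 0], "spin": 0}, {"jaw": -0.2, "slide": [0, 0, 0], "spin": 0}], squeeze=20)

```text
time_s: 14.25
ee_pos: [520.6, 249.2, 19.0]
orientation: [[0.0, 0.982, 0.187], [0.0, 0.187, -0.982], [-1.0, 0.0, -0.0]]
ft_force: [-3.2, -0.4, 5.9]
opening: 59.6
```

Request:
carry_out(deltas=[{"jaw": -0.2, "slide": [-0.08, 0, 0], "spin": -0.007}, {"jaw": -0.2, "slide": [0, 0.5, 0], "spin": 0}, {"jaw": -0.2, "slide": [0, 0.6, 0.2], "spin": 0}, {"jaw": -0.2, "slide": [0, 0.6, 0.4], "spin": 0}, {"jaw": -0.2, "slide": [0, 0.5, 0.4], "spin": 0}, {"jaw": -0.2, "slide": [0, 0.4, 0.3], "spin": 0}, {"jaw": -0.2, "slide": [0, 0.2, 0.1], "spin": 0}, {"jaw": -0.2, "slide": [0, 0, 0], "spin": 0}, {"jaw": -0.2, "slide": [0, 0, 0], "spin": 0}, {"jaw": -0.2, "slide": [0, 0, 0], "spin": 0}])

```text
time_s: 15.25
ee_pos: [550.9, 241.1, 19.1]
orientation: [[-0.0, 0.981, 0.194], [0.001, 0.194, -0.981], [-1.0, -0.0, -0.001]]
ft_force: [-2.6, 1.0, 6.2]
opening: 59.3
```

Request:
carry_out(deltas=[{"jaw": -0.2, "slide": [0, 0, 0.1], "spin": 0}, {"jaw": -0.2, "slide": [0, 0, 0.1], "spin": 0}, {"jaw": -0.2, "slide": [0, 0, 0.1], "spin": 0}, {"jaw": -0.2, "slide": [0, 0, 0], "spin": 0}, {"jaw": -0.2, "slide": [0, 0, 0], "spin": 0}])

```text
time_s: 15.75
ee_pos: [552.4, 238.4, 19.2]
orientation: [[0.002, 0.981, 0.194], [0.001, 0.194, -0.981], [-1.0, 0.002, -0.001]]
ft_force: [-0.5, 4.2, 5.0]
opening: 59.4
```

Request:
carry_out(deltas=[{"jaw": -0.2, "slide": [0, 0, 0.1], "spin": 0}, {"jaw": -0.2, "slide": [0, 0, 0.1], "spin": 0}, {"jaw": -0.2, "slide": [0, 0, 0], "spin": 0}, {"jaw": -0.2, "slide": [0, 0, 0], "spin": 0}])

```text
time_s: 16.15
ee_pos: [552.7, 236.2, 19.2]
orientation: [[0.002, 0.981, 0.194], [0.001, 0.194, -0.981], [-1.0, 0.002, -0.001]]
ft_force: [-0.3, 3.9, 5.2]
opening: 59.3
```

Request:
carry_out(deltas=[{"jaw": -0.2, "slide": [0, 0.1, 0], "spin": 0}, {"jaw": -0.2, "slide": [0, 0.1, 0], "spin": 0}, {"jaw": -0.2, "slide": [0, 0, 0], "spin": 0}, {"jaw": -0.2, "slide": [0, 0, 0], "spin": 0}])

```text
time_s: 16.55
ee_pos: [552.7, 236.3, 19.1]
orientation: [[-0.002, 0.981, 0.194], [-0.0, 0.194, -0.981], [-1.0, -0.002, -0.0]]
ft_force: [-4.9, 2.6, 8.3]
opening: 59.6
```

Request:
carry_out(deltas=[{"jaw": 0.8, "slide": [0, 0, 0], "spin": 0}, {"jaw": 0.8, "slide": [0, 0, 0], "spin": 0}, {"jaw": 0.8, "slide": [0, 0, 0], "spin": 0}, {"jaw": 0.8, "slide": [-0.5, 0, 0], "spin": 0}, {"jaw": 0.8, "slide": [-2, 0, 0], "spin": 0}, {"jaw": 0.8, "slide": [-3, 0, 0], "spin": 0}, {"jaw": -1, "slide": [0, 0, -3], "spin": 0}, {"jaw": -1, "slide": [0, 0, -2.5], "spin": 0}, {"jaw": -1, "slide": [0, 0, 0], "spin": 0}, {"jaw": -1, "slide": [0, 0, 0], "spin": 0}, {"jaw": -1, "slide": [0, 0, 0], "spin": 0}, {"jaw": -1, "slide": [0, 0, 0], "spin": 0}])

```text
time_s: 17.75
ee_pos: [543.2, 289.2, 73.4]
orientation: [[-0.0, 0.981, 0.193], [-0.001, 0.193, -0.981], [-1.0, -0.001, 0.001]]
ft_force: [-0.0, -0.3, 1.0]
opening: -0.0
```

Run:
```python
from h import *
def c(n,u,v,w=88,h=66):
    im=viewer.get_image(n)[:,:,::-1]
    return cv2.resize(im[v-h//2:v+h//2,u-w//2:u+w//2],(400,300),interpolation=cv2.INTER_CUBIC)
cv2.imwrite("pics/q1.png",np.hstack([c("top",212,195),c("side",288,170)]))
to(*W(C,[[-30,173,0]])[0,:2],16,C[2])
```

```text
tcp [543.2 289.3  73.5] psi 0.194 spin -0.001 slide cm after spin [5.75 0.21 0.05] F [-1.1  0.3 -1.1] open 0.2 t 17.85
```

View pics/q1.png

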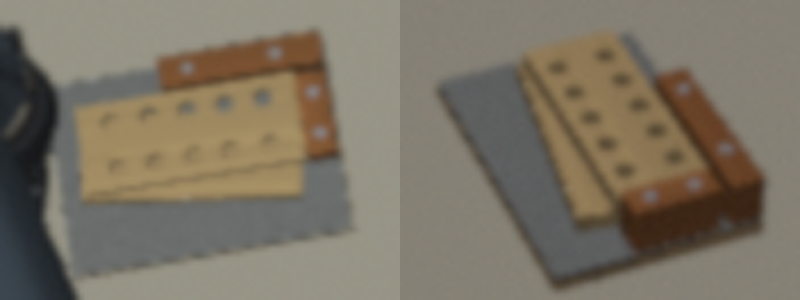

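The top layer looks home, but the base layer under it has turned: its near end, at crop (303,195), is about 20 mm off the long fence. I'll push its protruding long edge home with the shut fingers, inside the fence's span, using the flat finger side.

Run:
```python
from h import *
print(state()["qpos"].round(3))
sl=to(*W(C,[[-106,28,0]])[0,:2],15,C[2]+np.pi/2-.0001)
to(*W(C,[[-106,28,0]])[0,:2],15,C[2])
```

```text
[ 0.381  0.304  0.075  1.343 -0.     1.758]
tcp [543.2 289.3  73.5] psi 0.194 spin 1.57 slide cm after spin [ 5.85 14.55  7.39] F [-1.1  0.3 -1.1] open 0.2 t 17.85
tcp [543.2 289.3  73.5] psi 0.194 spin -0.001 slide cm after spin [ 5.85 -7.39 14.55] F [-1.1  0.3 -1.1] open 0.2 t 17.85
```

Request:
carry_out(deltas=[{"jaw": -1, "slide": [0, -1.85, 3.6], "spin": 0}, {"jaw": -1, "slide": [0, -1.85, 3.6], "spin": 0}, {"jaw": -1, "slide": [0, -1.85, 3.6], "spin": 0}, {"jaw": -1, "slide": [0, -1.85, 3.6], "spin": 0}, {"jaw": -1, "slide": [0, 0, 0], "spin": -0.143}, {"jaw": -1, "slide": [0, 0, 0], "spin": -0.143}, {"jaw": -1, "slide": [0, 0, 0], "spin": -0.143}, {"jaw": -1, "slide": [0, 0, 0], "spin": -0.143}, {"jaw": -1, "slide": [0, 0, 0], "spin": -0.143}, {"jaw": -1, "slide": [0, 0, 0], "spin": -0.143}, {"jaw": -1, "slide": [0, 0, 0], "spin": -0.143}, {"jaw": -1, "slide": [0, 0, 0], "spin": -0.143}])

```text
time_s: 19.05
ee_pos: [498.4, 134.1, 73.7]
orientation: [[0.0, 0.225, 0.974], [-0.0, 0.974, -0.225], [-1.0, -0.0, 0.0]]
ft_force: [0.2, 0.5, 0.2]
opening: 0.3
```

Request:
carry_out(deltas=[{"jaw": -1, "slide": [0, 0, 0], "spin": -0.143}, {"jaw": -1, "slide": [0, 0, 0], "spin": -0.143}, {"jaw": -1, "slide": [0, 0, 0], "spin": -0.143}, {"jaw": -1, "slide": [0, 0, 0], "spin": 0}, {"jaw": -1, "slide": [0, 0, 0], "spin": 0}, {"jaw": -1, "slide": [0, 0, 0], "spin": 0}])

```text
time_s: 19.65
ee_pos: [498.4, 134.4, 73.6]
orientation: [[0.0, -0.194, 0.981], [-0.0, 0.981, 0.194], [-1.0, -0.0, 0.0]]
ft_force: [-0.8, -0.1, -0.7]
opening: -0.1
```

Run:
```python
from h import *
to(*W(C,[[-106,28,0]])[0,:2],15,C[2]+np.pi/2)
```

```text
tcp [498.4 134.4  73.6] psi 1.766 spin -0.0 slide cm after spin [ 5.86 -0.22  0.01] F [-0.8 -0.1 -0.7] open -0.1 t 19.65
```

Request:
carry_out(deltas=[{"jaw": -1, "slide": [3, -0.2, 0], "spin": 0}, {"jaw": -1, "slide": [2, 0, 0], "spin": 0}, {"jaw": -1, "slide": [0.8, 0, 0], "spin": 0}, {"jaw": -1, "slide": [0, 0, 0], "spin": 0}, {"jaw": -1, "slide": [0, 0, 0], "spin": 0}, {"jaw": -1, "slide": [0, 0, 0.4], "spin": 0}, {"jaw": -1, "slide": [0, 0, 0.4], "spin": 0}, {"jaw": -1, "slide": [0, 0, 0.4], "spin": 0}, {"jaw": -1, "slide": [0, 0, 0.4], "spin": 0}, {"jaw": -1, "slide": [0, 0, 0], "spin": 0}])

```text
time_s: 20.65
ee_pos: [515.2, 135.9, 15.8]
orientation: [[0.001, -0.196, 0.981], [0.0, 0.981, 0.196], [-1.0, 0.0, 0.001]]
ft_force: [-0.1, 0.2, 0.8]
opening: 0.4
```

Request:
carry_out(deltas=[{"jaw": -1, "slide": [0, 0, 0.3], "spin": 0}, {"jaw": -1, "slide": [0, 0, 0.3], "spin": 0}, {"jaw": -1, "slide": [0, 0, 0.3], "spin": 0}, {"jaw": -1, "slide": [0, 0, 0], "spin": 0}, {"jaw": -1, "slide": [0, 0, 0], "spin": 0}])

```text
time_s: 21.15
ee_pos: [523.6, 137.7, 15.6]
orientation: [[0.0, -0.196, 0.981], [0.0, 0.981, 0.196], [-1.0, 0.0, 0.001]]
ft_force: [-1.0, -0.4, 0.3]
opening: 0.1
```

Request:
carry_out(deltas=[{"jaw": -1, "slide": [0, 0, 0.2], "spin": 0}, {"jaw": -1, "slide": [0, 0, 0.2], "spin": 0}, {"jaw": -1, "slide": [0, 0, 0], "spin": 0}, {"jaw": -1, "slide": [0, 0, 0], "spin": 0}])

```text
time_s: 21.55
ee_pos: [527.4, 138.4, 15.6]
orientation: [[0.0, -0.196, 0.981], [0.0, 0.981, 0.196], [-1.0, 0.0, 0.0]]
ft_force: [-0.6, -0.4, 0.0]
opening: 0.1
```

Request:
carry_out(deltas=[{"jaw": -1, "slide": [0, 0, 0.1], "spin": 0}, {"jaw": -1, "slide": [0, 0, 0.1], "spin": 0}, {"jaw": -1, "slide": [0, 0, 0], "spin": 0}, {"jaw": -1, "slide": [0, 0, 0], "spin": 0}])

```text
time_s: 21.95
ee_pos: [529.2, 138.6, 15.6]
orientation: [[0.0, -0.196, 0.981], [-0.0, 0.981, 0.196], [-1.0, -0.0, 0.0]]
ft_force: [-0.6, -0.8, 0.2]
opening: 0.4
```

Request:
carry_out(deltas=[{"jaw": -1, "slide": [0, 0, 0.1], "spin": 0}, {"jaw": -1, "slide": [0, 0, 0.1], "spin": 0}, {"jaw": -1, "slide": [0, 0, 0], "spin": 0}, {"jaw": -1, "slide": [0, 0, 0], "spin": 0}])

```text
time_s: 22.35
ee_pos: [531.3, 139.1, 15.6]
orientation: [[0.0, -0.196, 0.981], [0.0, 0.981, 0.196], [-1.0, -0.0, 0.0]]
ft_force: [-0.8, 0.8, 0.8]
opening: 0.0
```

Request:
carry_out(deltas=[{"jaw": -1, "slide": [0, 0, 0.1], "spin": 0}, {"jaw": -1, "slide": [0, 0, 0.1], "spin": 0}, {"jaw": -1, "slide": [0, 0, 0], "spin": 0}, {"jaw": -1, "slide": [0, 0, 0], "spin": 0}])

```text
time_s: 22.75
ee_pos: [531.6, 139.2, 15.4]
orientation: [[-0.003, -0.196, 0.981], [-0.001, 0.981, 0.196], [-1.0, -0.0, -0.003]]
ft_force: [-5.1, -2.2, 2.5]
opening: 0.1
```

Request:
carry_out(deltas=[{"jaw": -1, "slide": [0, 0, 0.15], "spin": 0}, {"jaw": -1, "slide": [0, 0, 0.15], "spin": 0}, {"jaw": -1, "slide": [0, 0, 0], "spin": 0}, {"jaw": -1, "slide": [0, 0, 0], "spin": 0}])

```text
time_s: 23.15
ee_pos: [531.8, 139.4, 15.2]
orientation: [[-0.009, -0.196, 0.981], [-0.002, 0.981, 0.196], [-1.0, -0.0, -0.009]]
ft_force: [-10.4, -3.5, 8.2]
opening: 0.0
```

Request:
carry_out(deltas=[{"jaw": -1, "slide": [0, 0, -0.5], "spin": 0}, {"jaw": -1, "slide": [0, 0, -0.8], "spin": 0}, {"jaw": -1, "slide": [0, 2, 0], "spin": 0}, {"jaw": -1, "slide": [0, 2, 0], "spin": 0}, {"jaw": -1, "slide": [0, 0, 0], "spin": 0}, {"jaw": -1, "slide": [0, 0, 0.4], "spin": 0}, {"jaw": -1, "slide": [0, 0, 0.3], "spin": 0}, {"jaw": -1, "slide": [0, 0, 0.2], "spin": 0}, {"jaw": -1, "slide": [0, 0, 0.2], "spin": 0}, {"jaw": -1, "slide": [0, 0, 0.1], "spin": 0}, {"jaw": -1, "slide": [0, 0, 0], "spin": 0}, {"jaw": -1, "slide": [0, 0, 0], "spin": 0}])

```text
time_s: 24.35
ee_pos: [523.6, 178.9, 15.2]
orientation: [[-0.008, -0.196, 0.981], [0.001, 0.981, 0.196], [-1.0, 0.002, -0.008]]
ft_force: [-9.4, 0.6, 6.8]
opening: 0.1
```

Run:
```python
from h import *
def c(n,u,v,w=88,h=66):
    im=viewer.get_image(n)[:,:,::-1]
    return cv2.resize(im[v-h//2:v+h//2,u-w//2:u+w//2],(400,300),interpolation=cv2.INTER_CUBIC)
cv2.imwrite("pics/s1.png",np.hstack([c("top",212,195),c("side",288,170)]))
to(*W(C,[[-30,176,0]])[0,:2],15,C[2])
```

```text
tcp [523.6 178.9  15.2] psi 1.768 spin -1.568 slide cm after spin [ 0.02 -4.27 10.7 ] F [-8.5 -0.5  6.2] open -0.0 t 24.45
```

View pics/s1.png

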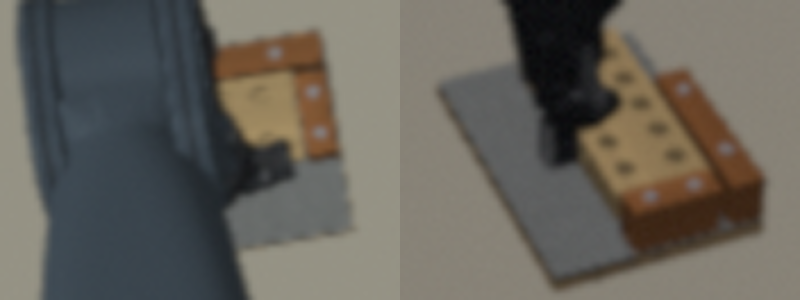

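The side crop shows no base-layer protrusion any more, and the pushes at both spots stop at the same depth. Next is the push along the long fence onto the short fence.

Request:
carry_out(deltas=[{"jaw": -1, "slide": [0, 0, -0.5], "spin": 0}, {"jaw": -1, "slide": [0, 0, -1], "spin": 0}, {"jaw": -1, "slide": [-4, 0, 0], "spin": 0}, {"jaw": -1, "slide": [-2, 2.7, 0], "spin": 0}, {"jaw": -1, "slide": [0, 4, 1.4], "spin": 0}, {"jaw": -1, "slide": [0, 4, 2], "spin": 0.1}, {"jaw": -1, "slide": [0, 0, 2], "spin": 0.1}, {"jaw": -1, "slide": [0, 0, 0], "spin": 0.14}, {"jaw": -1, "slide": [0, 0, 0], "spin": 0.14}, {"jaw": -1, "slide": [0, 0, 0], "spin": 0.14}, {"jaw": -1, "slide": [0, 0, 0], "spin": 0.14}, {"jaw": -1, "slide": [0, 0, 0], "spin": 0.14}])

```text
time_s: 25.65
ee_pos: [545.1, 289.2, 75.6]
orientation: [[0.001, 0.651, 0.759], [-0.0, 0.759, -0.651], [-1.0, 0.001, 0.001]]
ft_force: [1.0, -0.2, -0.2]
opening: 0.1
```

Request:
carry_out(deltas=[{"jaw": -1, "slide": [0, 0, 0], "spin": 0.14}, {"jaw": -1, "slide": [0, 0, 0], "spin": 0.14}, {"jaw": -1, "slide": [0, 0, 0], "spin": 0.14}, {"jaw": -1, "slide": [0, 0, 0], "spin": 0.14}, {"jaw": -1, "slide": [0, 0, 0], "spin": 0.11}, {"jaw": -1, "slide": [0, 0, 0], "spin": 0}, {"jaw": -1, "slide": [0, 0, 0], "spin": 0}, {"jaw": -1, "slide": [0, 0, 0], "spin": 0}])

```text
time_s: 26.45
ee_pos: [544.9, 289.5, 75.6]
orientation: [[0.0, 0.98, 0.198], [-0.0, 0.198, -0.98], [-1.0, 0.0, 0.0]]
ft_force: [-0.5, 0.2, 0.2]
opening: -0.0
```

Run:
```python
from h import *
to(*W(C,[[-32,176,0]])[0,:2],15.5,C[2])
```

```text
tcp [544.9 289.5  75.6] psi 0.199 spin 0.004 slide cm after spin [ 6.01 -0.16 -0.27] F [-0.5  0.2  0.2] open -0.0 t 26.45
```

Request:
carry_out(deltas=[{"jaw": -1, "slide": [3, 0, -0.3], "spin": 0.004}, {"jaw": -1, "slide": [2, 0, 0], "spin": 0}, {"jaw": -1, "slide": [1, 0, 0], "spin": 0}, {"jaw": -1, "slide": [0, 0, 0], "spin": 0}, {"jaw": -1, "slide": [0, 0, 0], "spin": 0}, {"jaw": -1, "slide": [0, 0, 0.3], "spin": 0}, {"jaw": -1, "slide": [0, 0, 0.3], "spin": 0}, {"jaw": -1, "slide": [0, 0, 0.2], "spin": 0}, {"jaw": -1, "slide": [0, 0, 0.2], "spin": 0}, {"jaw": -1, "slide": [0, 0, 0], "spin": 0}, {"jaw": -1, "slide": [0, 0, 0], "spin": 0}])

```text
time_s: 27.55
ee_pos: [546.4, 282.9, 15.9]
orientation: [[0.001, 0.981, 0.193], [0.0, 0.193, -0.981], [-1.0, 0.001, -0.0]]
ft_force: [-1.1, 1.4, 1.3]
opening: 0.1
```

Request:
carry_out(deltas=[{"jaw": -1, "slide": [0, 0, 0.1], "spin": 0}, {"jaw": -1, "slide": [0, 0, 0.1], "spin": 0}, {"jaw": -1, "slide": [0, 0, 0.1], "spin": 0}, {"jaw": -1, "slide": [0, 0, 0], "spin": 0}, {"jaw": -1, "slide": [0, 0, 0], "spin": 0}])

```text
time_s: 28.05
ee_pos: [546.7, 279.8, 15.6]
orientation: [[-0.0, 0.981, 0.193], [-0.0, 0.193, -0.981], [-1.0, -0.0, 0.0]]
ft_force: [-0.6, 1.3, 0.6]
opening: 0.3
```

Request:
carry_out(deltas=[{"jaw": -1, "slide": [0, 0, 0.1], "spin": 0}, {"jaw": -1, "slide": [0, 0, 0.1], "spin": 0}, {"jaw": -1, "slide": [0, 0, 0], "spin": 0}, {"jaw": -1, "slide": [0, 0, 0], "spin": 0}])

```text
time_s: 28.45
ee_pos: [547.0, 278.4, 15.6]
orientation: [[-0.0, 0.981, 0.193], [0.001, 0.193, -0.981], [-1.0, 0.0, -0.001]]
ft_force: [-1.0, 5.3, 1.2]
opening: -0.2
```

Request:
carry_out(deltas=[{"jaw": -1, "slide": [0, 0, 0.1], "spin": 0}, {"jaw": -1, "slide": [0, 0, 0.1], "spin": 0}, {"jaw": -1, "slide": [0, 0, 0], "spin": 0}, {"jaw": -1, "slide": [0, 0, 0], "spin": 0}])

```text
time_s: 28.85
ee_pos: [547.5, 278.3, 15.7]
orientation: [[0.0, 0.981, 0.194], [0.005, 0.194, -0.981], [-1.0, 0.001, -0.005]]
ft_force: [0.0, 7.6, -0.1]
opening: 0.3
```

Request:
carry_out(deltas=[{"jaw": -1, "slide": [0, 0, -0.5], "spin": 0}, {"jaw": -1, "slide": [0, 0, -1], "spin": 0}, {"jaw": -1, "slide": [-4, 0, 0], "spin": 0}, {"jaw": -1, "slide": [-2, -2, 0], "spin": 0}, {"jaw": -1, "slide": [0, -2, 3], "spin": -0.1}, {"jaw": -1, "slide": [0, -2.2, 3], "spin": 0.1}, {"jaw": -1, "slide": [0, 0, 3], "spin": 0}, {"jaw": -1, "slide": [0, 0, 3.2], "spin": 0}, {"jaw": -1, "slide": [0, 0, 0], "spin": -0.143}, {"jaw": -1, "slide": [0, 0, 0], "spin": -0.143}, {"jaw": -1, "slide": [0, 0, 0], "spin": -0.143}, {"jaw": -1, "slide": [0, 0, 0], "spin": -0.143}])

```text
time_s: 30.05
ee_pos: [510.4, 156.8, 75.3]
orientation: [[-0.001, 0.717, 0.697], [-0.002, 0.697, -0.717], [-1.0, -0.002, 0.001]]
ft_force: [0.3, -0.2, -0.2]
opening: 0.2
```

Request:
carry_out(deltas=[{"jaw": -1, "slide": [0, 0, 0], "spin": -0.143}, {"jaw": -1, "slide": [0, 0, 0], "spin": -0.143}, {"jaw": -1, "slide": [0, 0, 0], "spin": -0.143}, {"jaw": -1, "slide": [0, 0, 0], "spin": -0.143}, {"jaw": -1, "slide": [0, 0, 0], "spin": -0.143}, {"jaw": -1, "slide": [0, 0, 0], "spin": -0.143}, {"jaw": -1, "slide": [0, 0, 0], "spin": -0.143}, {"jaw": -1, "slide": [0, 0, 0], "spin": 0}, {"jaw": -1, "slide": [0, 0, 0], "spin": 0}, {"jaw": -1, "slide": [0, 0, 0], "spin": 0}])

```text
time_s: 31.05
ee_pos: [510.6, 157.4, 75.5]
orientation: [[-0.0, -0.193, 0.981], [-0.001, 0.981, 0.193], [-1.0, -0.001, -0.0]]
ft_force: [-0.6, 0.3, 0.3]
opening: 0.2
```

Run:
```python
from h import *
to(*W(C,[[-90,50,0]])[0,:2],15.5,C[2]+np.pi/2)
```

```text
tcp [510.6 157.4  75.5] psi 1.765 spin -0.001 slide cm after spin [ 6.   -0.04 -0.04] F [-0.6  0.3  0.3] open 0.2 t 31.05
```

Request:
carry_out(deltas=[{"jaw": -1, "slide": [3, 0, 0], "spin": 0}, {"jaw": -1, "slide": [2, 0, 0], "spin": 0}, {"jaw": -1, "slide": [1, 0, 0], "spin": 0}, {"jaw": -1, "slide": [0, 0, 0], "spin": 0}, {"jaw": -1, "slide": [0, 0, 0.4], "spin": 0}, {"jaw": -1, "slide": [0, 0, 0.4], "spin": 0}, {"jaw": -1, "slide": [0, 0, 0.3], "spin": 0}, {"jaw": -1, "slide": [0, 0, 0.2], "spin": 0}, {"jaw": -1, "slide": [0, 0, 0.2], "spin": 0}, {"jaw": -1, "slide": [0, 0, 0.1], "spin": 0}, {"jaw": -1, "slide": [0, 0, 0], "spin": 0}, {"jaw": -1, "slide": [0, 0, 0], "spin": 0}])

```text
time_s: 32.25
ee_pos: [526.3, 160.7, 15.5]
orientation: [[-0.0, -0.195, 0.981], [0.0, 0.981, 0.195], [-1.0, 0.0, -0.0]]
ft_force: [-0.4, -0.3, 0.4]
opening: 0.0
```

Request:
carry_out(deltas=[{"jaw": -1, "slide": [0, 0, 0.1], "spin": 0}, {"jaw": -1, "slide": [0, 0, 0.1], "spin": 0}, {"jaw": -1, "slide": [0, 0, 0], "spin": 0}, {"jaw": -1, "slide": [0, 0, 0], "spin": 0}])

```text
time_s: 32.65
ee_pos: [527.7, 161.1, 15.4]
orientation: [[-0.001, -0.195, 0.981], [-0.0, 0.981, 0.195], [-1.0, 0.0, -0.001]]
ft_force: [-3.1, 0.2, 2.0]
opening: -0.6
```

Request:
carry_out(deltas=[{"jaw": -1, "slide": [0, 0, -0.5], "spin": 0}, {"jaw": -1, "slide": [0, 0, -1.5], "spin": 0}, {"jaw": -1, "slide": [-4, 0, 0], "spin": 0}, {"jaw": -1, "slide": [-4, 0, -2], "spin": 0}, {"jaw": -1, "slide": [-3, -2, -4], "spin": 0}, {"jaw": -1, "slide": [0, -4, -2], "spin": 0}, {"jaw": -1, "slide": [0, -4, -2], "spin": 0}, {"jaw": -1, "slide": [0, -4, -2], "spin": 0}, {"jaw": -1, "slide": [0, -4, 0], "spin": 0}, {"jaw": -1, "slide": [0, -4, 0], "spin": 0}, {"jaw": -1, "slide": [0, 0, 0], "spin": 0}, {"jaw": -1, "slide": [0, 0, 0], "spin": 0}])

```text
time_s: 33.85
ee_pos: [436.5, -80.7, 123.5]
orientation: [[0.001, -0.193, 0.981], [0.0, 0.981, 0.193], [-1.0, 0.0, 0.001]]
ft_force: [-0.3, 1.1, -0.3]
opening: 0.1
```

Run:
```python
from h import *
I={n:viewer.get_image(n)[:,:,::-1] for n in("top","side")}
def c(n,u,v,w=88,h=66):
    return cv2.resize(I[n][v-h//2:v+h//2,u-w//2:u+w//2],(400,300),interpolation=cv2.INTER_CUBIC)
cv2.imwrite("pics/f1.png",np.vstack([np.hstack([c("top",212,195),c("side",288,170)]),np.hstack([cv2.resize(I["top"],(400,300)),cv2.resize(I["side"],(400,300))])]))
for n in["tub","tube","spool","brush"]:
    for x in viewer.regions_of(n,"top")[:1]:print(n,round(x["score"],2),np.round(x["position"]))
print(state()["time_s"])
```

```text
tub 0.81 [125. 206.]
tube 0.89 [418. 182.]
spool 0.72 [350. 200.]
brush 0.73 [314. 138.]
34.15
```

View pics/f1.png

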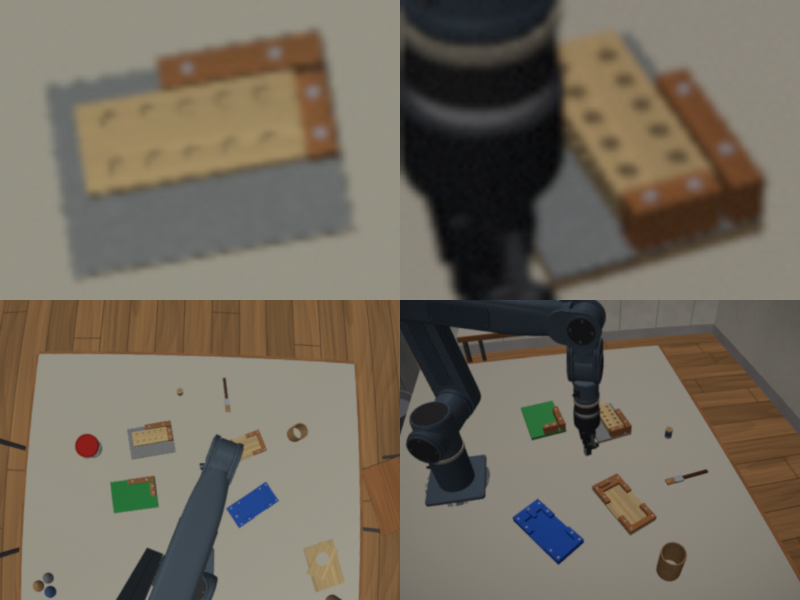

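```bash
python3 -c "
from bench import r,state
print(r.hand_in(), state()['time_s'])"
```

```text
the job is handed in; nothing more can be done
the job is handed in; nothing more can be done
```

I did every step in the order asked and handed the job in with about 34 s on the clock. The arm was touching nothing at hand-in; the hand-in gives no verdict.

- **Button and lift:** I swung the button clear, gripped the drilled layer in the finger gaps and lifted it out.
- **Laying:** I lowered it slowly onto the base layer. Contact came at the predicted height with about 4 N, and only then did I open the gripper.
- **Squaring:** My first try, dragging both layers gripped together, turned the base layer under the top one. I corrected this by pushing with the shut fingers: twice against the long fence, once against the short fence, then the long fence again lightly. The highest side force was about 11 N.

**Last checks**
- All three pushes on the long fence, at 28, 50 and 69 mm from the corner, stopped within about 0.6 mm of each other and within about 2 mm of the expected place.
- The push on the short fence stopped about 1 mm from the expected place.
- The final pictures show the drilled layer against both fences. No base layer showed from above, though the arm partly hid the stack from the side.
- The tub, tube, spool and brush appear unmoved in the final picture. The network put the spool at the frame, pixel (350,200), which disagrees, but the picture shows it where it started.

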